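# Lever up the carving board to its slope pointer and hold it

## Task

The hinged carving board has no handle: take the scraper by its handle, slip the blade into the notch under the board's front edge and lever the board up until it lies in line with the steel pointer arm beside it, then finish while still holding it there, so that its stay can be screwed on. Carry the board on the scraper alone, held up in the gripper: do not touch the board with the gripper or arm, and leave the pointer arm and the other things on the bench where they are.

Things in the scene. Friction and masses are not known exactly. Their poses are not given: they have to be found in the camera images.
- case: Fixed shallow wooden case under the carving board, hollow and empty, 190 mm deep (x) x 240 mm wide (y) x 60 mm high, closed on top by the board; inner floor 12 mm above the bench. Origin: on the bench under the middle of its front face (the one towards the robot); x points into the case at right angles to that face. It may stand turned.
- notch (a point): Middle of the mouth of the notch in the case's outer front face, 54 mm above the bench. The notch is 100 mm wide and 12 mm high (48 to 60 mm above the bench, its top is the board's underside) and goes through the 12 mm wall into the hollow. x points level into the case, z up.
- flap (a joint): Angle (rad) of the carving board: 0 shut, growing as its front edge rises, free up to 1.3. Plain hinge along the case's far upper edge (190 mm beyond the front face, 60 mm above the bench, level with the board's underside): unsupported the board falls shut. To be made equal to the pointer's angle.
- flap_edge (a point): Middle of the lower front edge of the carving board, a plain plywood flap 190 mm from hinge to front edge x 240 mm wide x 12 mm thick, about 0.3 to 0.6 kg, flush with the case's front face when shut. Its x axis points along the board's underside towards the hinge, z out of its upper face.
- pointer (a joint): Angle (rad) of the pointer arm, same zero, sense and hinge axis as the board's angle; set somewhere between 0.45 and 0.80 and stiff enough to stay. This is the marked angle.
- pointer_tip (a point): Lower corner of the front end of the pointer arm: a steel flat bar 190 x 12 mm, 6 mm thick, 137 mm left (+y of the case) of the board's middle, pivoted on the board's hinge line, just outside a thin dark rod bent in an arc. x points along its lower edge to the pivot. At the marked angle the board's side lies exactly in line with the bar.
- scraper_mid (a point): Centre of the scraper's handle, 15 mm above the bench as it lies. The handle is a dark wooden bar 110 mm long (x) x 26 mm wide (y) x 30 mm high (z), lying flat on the bench; x points to the blade. Whole scraper 110 g.
- scraper_tip (a point): Middle of the scraper's blade end, 130 mm ahead of the handle's centre and at the same height. The blade is flat steel 40 mm wide x 2.5 mm thick, stands 75 mm out of the handle's front end (a ferrule 20 mm across fills the first 8 mm), level at the handle's mid height.
- mallet: Wooden mallet lying on the bench, 200 mm long, head 60 mm across and 100 mm long. A bystander: leave it.
- offcut: Stepped pale wood offcut 90 x 60 x 55 mm. A bystander: leave it.
- jar: Amber jar with a metal lid, 64 mm across, 90 mm high. A bystander: leave it.
Things that resemble listed ones, but are neither listed nor needed, are in the scene too. There is more than one size of the part that bears scraper_mid; the job needs the smallest.

How it is judged:
By the outcome, as a careful person would: the job done as asked, in the order asked, and still so for the second after the job is handed in, while the arm keeps its last pose, push and grip.
It also fails if it takes over 51 s, if anything falls off the work surface, if the arm or the gripper's body presses on something with over 40 N, if the wrist force passes 120 N, or if a joint passes its speed limit or range.

## Robot

A 7-joint arm with a two-finger parallel gripper is mounted at the origin on the work surface. World frame = base frame: x ahead of the robot, y to its left, z up, the work surface at z = 0. Lengths are in m, angles in rad, forces in N, time in s.
With the tool pointing down it reaches from about 0.35 to 0.9 m from the base axis. Payload 8.1 kg.
Tool frame: the origin (TCP) lies at the very end of the fingers, on their centre line; the grasp point (between the pads) lies 19 mm behind it (grasp_offset is the distance from the TCP to the grasp point, in m); z points along the fingers, y is the line along which they close (so a half turn about z gives the same grasp; the last joint's range is limited). The gripper opens to 92 mm and grips with 3 to 60 N. Pads are 19 mm wide; open, the fingers measure 130 mm over their backs; the gripper's body (75 mm by 190 mm) begins 47 mm behind the grasp point.
Start: joints at [-1.338, 0.434, 0.025, 1.573, -0.012, 1.134, -0.075], TCP at [0.206, 0.59, 0.227] pointing down, gripper open.
Joint ranges: [-2.62, 2.62], [-0.44, 2.09], [-1.27, 1.32], [0.08, 2.57], [-1.32, 4.46], [0.12, 2], [-2.74, 2.74]. Speed limits (rad/s): [2.22, 2.22, 3.01, 3.01, 3.14, 3.14, 3.14].

## Interface

Orientations are given as a rotation vector (axis times angle).
In Python, from cell import observe, get_image, camera_params, sign_off, silhouettes, grasp_offset gives the robot as it stands. The module is installed in compiled form; this text tells all that it offers.
- The arm moves only by the tool jog_arm, never from a script. Its argument "motion" is a list that holds one entry, the list of rows, each a list of 7 numbers: the shift along the tool's x, y, z in m, then the turn, a rotation vector about the tool's x, y, z in rad, then the closure, from -1 (fully open) to 1 (shut), so that 0 is half open. In form: [[[dx, dy, dz, wx, wy, wz, hand], ...]]. A call has 1 to 10 rows; each row is the pose to reach, as a shift and turn from the pose commanded when the call began, along the tool's axes at that moment; what a row does not reach only later rows make up. A row lasts 1/12 s, in which the tool goes at most 41.7 mm and 7.16 degrees, less where a joint would pass 70% of its speed; a pose out of reach is approached as far as the arm can. A call with a gripper value outside its range is refused whole. The fingers move at their own pace and stop on an object; "force" is the grip in N (left out, the last holds). Time passes only in rows, so rows that repeat a pose let the fingers close. It gives the time, the measured TCP pose, the force, the opening and the grip force at its end, in the units of the state.
- observe(): the state, without advancing time (a new reading comes with each control period).
- get_image(name): name is "side" or "top"; returns the picture (480x640x3 uint8, red, green, blue); there is no depth.
- camera_params(name): a dict with "vertical_fov" (degrees; the focal length in pixels is half the picture's height over the tangent of half this angle, whatever the lens; pixels are square), "cx", "cy" (the principal point, pixels), "T" (4x4, takes a point from camera to world coordinates). Camera axes: x right, y down, z forward; pixel columns grow to the right and rows downward; lengths in m; the calibration is good to about 2 mm. A picture is of the moment at which its call begins. camera_params takes no time and is no camera call.
- sign_off(): hands the job in; it is judged then, once.
Trained networks look in the newest picture that a camera, given by its name, has taken for a name from the list of things; names that differ only in an ending like _2 or _b are one class to them, and where a whole thing is asked for, a point or a joint stands for the part that bears it (a point fixed in the world has none). Each returns a list of dicts, best first, with "p" (0 to 1); they miss things now and then, are a little off and sometimes report something else, mostly with a low value. They report only what shows in the picture. A call takes as long as a camera call. They do not tell look-alikes from the thing itself.
- silhouettes(query, camera): "mask" (480x640 bool, what is visible of it) and "pixel" ([column, row] in pixels, amid what is visible of it).
The state is a dict: "clock": time; "joints": joint angles; "dq": joint speeds; "joint_efforts": joint torques, N m; "position": TCP position; "ee_rot": TCP orientation; "force": force on the tool from outside, world axes, zero at the start; "ft_torque": the same for the moment, N m; "width": opening from 0.0 (shut) to 1.0 (fully open); "gripper_force": force on a finger pad.
Only numpy, scipy, OpenCV 4.12 (cv2) and the standard library are available. Lean on these libraries where they do the work, as an engineer would, in place of code of your own. Each camera call takes 0.05 s, during which the arm holds its last target. There are 200 camera calls.

## Working session

There is one attempt and no reset: what is moved stays moved. The work goes in short steps, Python scripts to look and compute and a tool call to move; the robot and the scene stay as the last step left them, time stands still between calls to the robot, and variables do not carry over. Pictures are saved under pics/ and viewed, at most 10 in all, crops included, and the job is handed in when it is done.

Besides the shell and the picture viewer there is one more tool, called after "Emit:" in YAML: its name, and indented under it one key for each argument. jog_arm: Moves the arm, as the interface text tells. Its arguments: {"type":"object","properties":{"motion":{"type":"array"},"force":{"type":"number"}},"required":["motion"]}

```bash
mkdir -p pics; ls; python3 - <<'E'
from cell import *
import cv2
print(observe(), grasp_offset)
for n in("side","top"):
    cv2.imwrite(f"pics/{n}0.png",get_image(n)[:,:,::-1]); print(n,camera_params(n))
    for q in("scraper_mid","case","flap","pointer","mallet","offcut","jar"):
        print(q,[(round(d["p"],2),d["pixel"],int(d["mask"].sum())) for d in silhouettes(q,n)])
E
```

```text
pics
{'clock': 0.0, 'joints': array([-1.33759992,  0.43521943,  0.02496263,  1.57407006, -0.01157698,
        1.1339867 , -0.07509109]), 'dq': array([-3.85384683e-04,  1.14323825e-03,  3.32339011e-04,  6.54175785e-05,
        5.00032215e-04, -1.02777765e-03,  2.37527997e-04]), 'joint_efforts': array([-1.01140125e-03, -6.67847300e+01,  9.84264202e-01, -3.14461362e+01,
       -6.07031467e-02,  4.27524280e-02,  1.86685816e-04]), 'position': array([0.20584251, 0.58960777, 0.22595752]), 'ee_rot': array([-5.25040158e-01, -3.09730418e+00,  2.41212143e-03]), 'force': array([0.40138968, 0.40900723, 0.35816115]), 'ft_torque': array([ 0.03927731, -0.03957019,  0.02305511]), 'gripper_force': 0.0, 'width': 0.9969796548767175} 0.0188
side {'vertical_fov': 51.80754956925554, 'cx': 325.48388843368457, 'cy': 235.27295442384275, 'T': array([[ 0.69510951, -0.42031645,  0.58322968, -0.19433777],
       [-0.71868844, -0.38642337,  0.57806912, -0.6568218 ],
       [-0.01759838, -0.82098177, -0.57068313,  0.74530449],
       [ 0.        ,  0.        ,  0.        ,  1.        ]])}
scraper_mid [(0.82, [426.2
[... 348 characters left out ...]
.9484965834531, 'cy': 230.79309417846866, 'T': array([[ 0.00576758, -0.98585009,  0.16753012,  0.23553798],
       [-0.99995089, -0.00433555,  0.00891236,  0.03064286],
       [-0.00805991, -0.16757329, -0.98582667,  1.73773646],
       [ 0.        ,  0.        ,  0.        ,  1.        ]])}
scraper_mid [(0.98, [470.5, 350.3], 1360), (0.74, [438.4, 253.6], 829), (0.62, [374.7, 300.7], 1239), (0.34, [198.7, 249.4], 1205), (0.18, [259.7, 157.9], 36)]
case [(0.84, [307.6, 186.8], 6223)]
flap [(0.71, [307.9, 183.1], 5611)]
pointer [(0.68, [259.1, 176.2], 97)]
mallet [(0.86, [196.0, 246.7], 1235)]
offcut [(0.75, [459.4, 167.0], 698)]
jar [(0.89, [185.3, 193.2], 541), (0.31, [307.0, 183.9], 6236)]
```

View pics/side0.png

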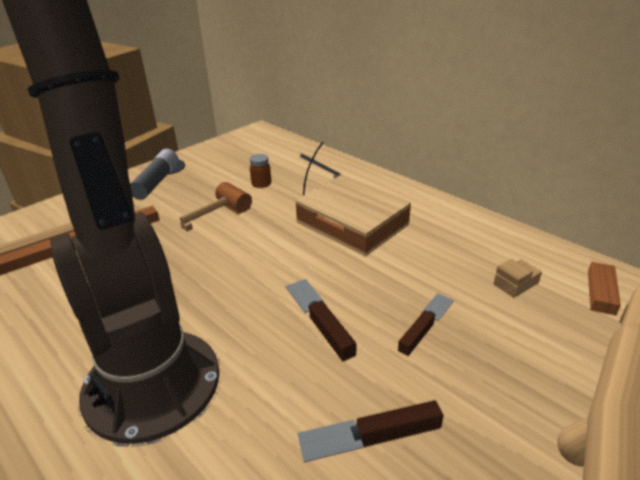

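View pics/top0.png

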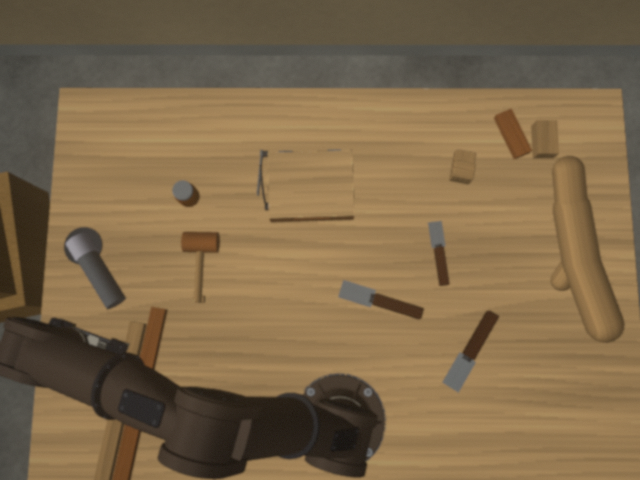

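Both pictures show three scrapers. In the top view they are at (441,253), (380,300) and (472,348), and in the side view at (426,323), (325,320) and (370,430). The case is at top (310,185), with the pointer at its left at (264,180). Next I measure all three scrapers and crop closely on the small one, the case and the pointer.

```bash
cat > h.py <<'E'
import numpy as np, cv2
from cell import *
from scipy.spatial.transform import Rotation as R
def par(n):
    c=camera_params(n); return 240/np.tan(np.radians(c["vertical_fov"]/2)),c["cx"],c["cy"],np.array(c["T"])
def ray(n,p):
    f,cx,cy,T=par(n); return T[:3,3],T[:3,:3]@np.array([(p[0]-cx)/f,(p[1]-cy)/f,1])
def plane(n,p,z):
    o,d=ray(n,p); return o+d*(z-o[2])/d[2]
def tri(pt,ps):
    A=[];b=[]
    for n,p in(("top",pt),("side",ps)):
        o,d=ray(n,p); d=d/np.linalg.norm(d); P=np.eye(3)-np.outer(d,d); A.append(P);b.append(P@o)
    x=np.linalg.lstsq(np.vstack(A),np.hstack(b),rcond=None)[0]
    return x,[np.linalg.norm(P@x-q) for P,q in zip(A,b)]
def proj(n,X):
    f,cx,cy,T=par(n); c=(np.atleast_2d(X)-T[:3,3])@T[:3,:3]
    return c[:,:2]/c[:,2:]*f+[cx,cy]
E
python3 - <<'E'
from h import *
for n in("top","side"):
    get_image(n)
    for d in silhouettes("scraper_mid",n):
        ys,xs=np.nonzero(d["mask"])
        P=np.array([plane(n,(x,y),0.018)[:2] for x,y in zip(xs,ys)],np.float32)
        r=cv2.minAreaRect(P); print(n,round(d["p"],2),d["pixel"],r)
t=cv2.imread("pics/top0.png");s=cv2.imread("pics/side0.png")
def crop(im,x,y,w,h,k): return cv2.resize(im[y:y+h,x:x+w],None,fx=k,fy=k,interpolation=cv2.INTER_CUBIC)
o=np.zeros((600,800,3),np.uint8)
def put(c,x,y): o[y:y+c.shape[0],x:x+c.shape[1]]=c
put(crop(t,250,140,120,90,4),0,0); put(crop(t,420,210,50,85,4),480,0)
put(crop(s,290,135,125,120,2),480,345) if 0 else put(crop(s,290,135,130,120,2),0,360); put(crop(s,390,285,70,75,3),270,370)
put(crop(s,290,135,60,65,4),490,340)
cv2.imwrite("pics/c1.png",o)
E
```

```text
top 0.93 [374.6, 302.2] ((0.3279002606868744, -0.11496543884277344), (0.24160157144069672, 0.05413872003555298), 70.3628158569336)
top 0.82 [467.8, 354.4] ((0.19767546653747559, -0.3654724955558777), (0.05479409173130989, 0.24185091257095337), 59.2513427734375)Traceback (most recent call last):
  File "<stdin>", line 6, in <module>
  File "h.py", line 9, in plane
    o,d=ray(n,p); return o+d*(z-o[2])/d[2]
        ~~~^^^^^
  File "h.py", line 7, in ray
    f,cx,cy,T=par(n); return T[:3,3],T[:3,:3]@np.array([(p[0]-cx)/f,(p[1]-cy)/f,1])
              ~~~^^^
  File "h.py", line 5, in par
    c=camera_params(n); return 240/np.tan(np.radians(c["vertical_fov"]/2)),c["cx"],c["cy"],np.array(c["T"])
ValueError: time passes only in moves, steps and waits
```

```bash
sed -i 's/^def par/from functools import lru_cache\n@lru_cache\ndef par/' h.py
python3 - <<'E'
from h import *
for n in("top","side"):
    get_image(n)
    for d in silhouettes("scraper_mid",n):
        ys,xs=np.nonzero(d["mask"])
        P=np.array([plane(n,(x,y),0.018)[:2] for x,y in zip(xs,ys)],np.float32)
        r=cv2.minAreaRect(P); print(n,round(d["p"],2),d["pixel"],np.round(np.array([*r[0],*r[1],r[2]]),3))
t=cv2.imread("pics/top0.png");s=cv2.imread("pics/side0.png")
def crop(im,x,y,w,h,k): return cv2.resize(im[y:y+h,x:x+w],None,fx=k,fy=k,interpolation=cv2.INTER_CUBIC)
o=np.zeros((600,800,3),np.uint8)
def put(c,x,y): o[y:y+c.shape[0],x:x+c.shape[1]]=c
put(crop(t,250,140,120,90,4),0,0); put(crop(t,420,210,50,85,4),480,0)
put(crop(s,290,135,130,120,2),0,360); put(crop(s,390,285,70,75,3),270,370)
put(crop(s,290,135,60,65,4),490,340)
cv2.imwrite("pics/c1.png",o)
E
```

```text
top 0.96 [438.7, 252.4] [ 0.467 -0.283  0.188  0.041  6.477]
top 0.95 [377.3, 300.0] [ 3.2900e-01 -1.1600e-01  2.4100e-01  5.2000e-02  7.1911e+01]
top 0.89 [469.2, 352.5] [ 1.9700e-01 -3.6800e-01  5.3000e-02  2.4400e-01  5.7154e+01]
side 0.88 [425.8, 321.8] [ 0.461 -0.287  0.196  0.042  7.274]
side 0.88 [367.7, 430.0] [ 2.0000e-01 -3.6700e-01  5.6000e-02  2.4700e-01  5.8746e+01]
side 0.7 [323.7, 317.8] [ 3.3100e-01 -1.1900e-01  2.5500e-01  5.5000e-02  7.2693e+01]
side 0.28 [352.3, 211.2] [ 0.718  0.226  0.625  0.322 75.579]
```

View pics/c1.png

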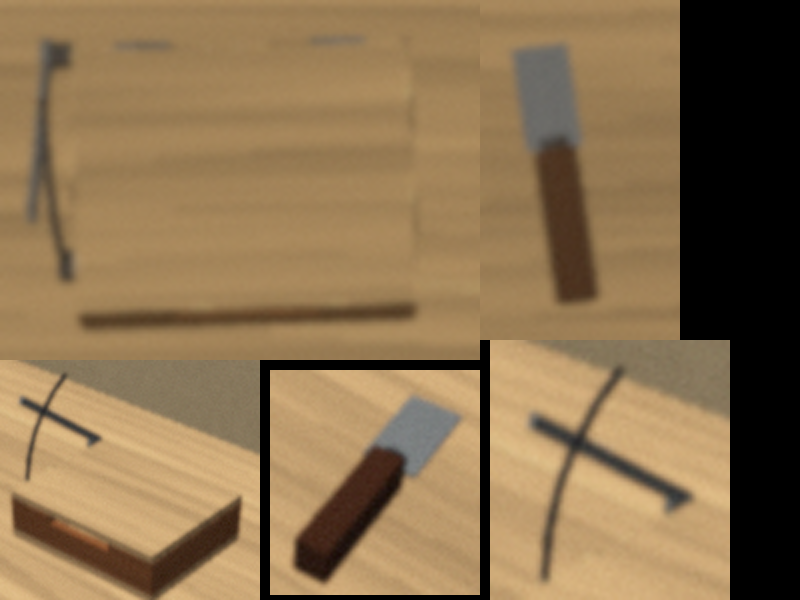

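The side crop shows the notch at about (330,220) and the pointer tip at (301,155). The small scraper is 185 mm long against 241 mm for the other two, so it is the right one. Next I fit the case pose, the pointer angle and the scraper pose.

```bash
cat > fit.py <<'E'
from h import *
from scipy.optimize import least_squares
obs=[("top",(0,.12,0),(270,221.75)),("top",(0,-.12,0),(353.75,219.25)),("top",(0,.12,.06),(269.75,219.25)),("top",(0,-.12,.06),(353.75,216.25)),
("top",(.19,-.12,.072),(352.75,149.5)),("side",(0,.12,.072),(296,202)),("side",(0,-.12,.072),(367.5,233.5)),("side",(0,-.12,0),(366,254)),("side",(.19,-.12,.072),(410,203.5)),("side",(0,.12,0),(297,217.5))]
pobs=[("top",(258,195)),("side",(301.25,155))]
def W(p,X): c,s=np.cos(p[2]),np.sin(p[2]); X=np.array(X); return np.array([p[0]+c*X[0]-s*X[1],p[1]+s*X[0]+c*X[1],X[2]])
def res(p):
    r=[proj(n,W(p,X))[0]-u for n,X,u in obs]
    t=p[3]; r+=[proj(n,W(p,(.19-.19*np.cos(t)-.006*np.sin(t),.137,.06+.19*np.sin(t)+.006*np.cos(t))))[0]-u for n,u in pobs]
    return np.array(r).ravel()
if __name__=="__main__":
    f=least_squares(res,[.55,.06,0,.6],loss="soft_l1"); print(f.x.round(4)); print(res(f.x).reshape(-1,2).round(1))
    J=f.jac; print("sd",np.sqrt(np.diag(np.linalg.inv(J.T@J))).round(4))
    print("pointer tri",tri((258,195),(301.25,155)),tri((261.5,150.5),(340,174)))
    print("notch",W(f.x,(0,0,.054)))
    T=[plane("top",p,z) for p,z in(((428.5,222.5),.016),((441.75,221.25),.016),((439.25,285.5),.03),((449.5,284.5),.03))]
    tip=(T[0]+T[1])/2; back=(T[2]+T[3])/2; d=(tip-back)[:2]
    print(tip,back,np.linalg.norm(d),np.arctan2(d[1],d[0]), back[:2]+d/np.linalg.norm(d)*.055, tip[:2]-d/np.linalg.norm(d)*.13)
E
python3 fit.py
```

```text
[0.5605 0.0769 0.0335 0.6856]
[[ 1.3  0.1]
 [ 0.   0.3]
 [-0.5 -1.3]
 [ 0.9 -0.7]
 [-0.3 -0.4]
 [-0.5 -1.5]
 [-0.9  0.4]
 [-0.3  3.8]
 [ 1.5 -0.9]
 [-0.1  5.5]
 [ 0.1 -0.5]
 [-2.  -0. ]]
sd [0.0013 0.0012 0.0088 0.0145]
pointer tri (array([0.59630029, 0.21347209, 0.18441244]), [np.float64(0.0030756081694142423), np.float64(0.0030756081694144214)]) (array([0.75365186, 0.2209989 , 0.06502817]), [np.float64(0.0025359475406462337), np.float64(0.0025359475406458213)])
notch [0.56050497 0.07690909 0.054     ]
[ 0.55555314 -0.27615974  0.016     ] [ 0.37319224 -0.29502811  0.03      ] 0.18333442953372206 0.10310035009247032 [ 0.42790018 -0.28936764] [ 0.42624346 -0.28953905]
```

```bash
cat >> h.py <<'E'
def Rt(yaw,pitch): return R.from_euler("z",yaw)*R.from_euler("y",pitch)*R.from_matrix(np.diag([-1.,1,-1]))
def goal(pos,yaw,pitch=0,base=None):
    s=observe(); p0,r0=(s["position"],R.from_rotvec(s["ee_rot"])) if base is None else base
    print(np.r_[r0.inv().apply(np.array(pos)-p0),(r0.inv()*Rt(yaw,pitch)).as_rotvec()].round(4).tolist())
E
python3 - <<'E'
from h import *
goal([.43,.2,.2],.105)
goal([.4615,-.2858,.15],.105)
print(observe()["clock"])
E
```

```text
[-0.3401, -0.2945, 0.0267, 0.0001, -0.0, -0.4408]
[-0.53, -0.7428, 0.0767, 0.0001, -0.0, -0.4408]
1.1
```

Emit:
jog_arm:
  motion:
    - [[-0.34, -0.2945, 0.027, 0, 0, -0.44, -1], [-0.34, -0.2945, 0.027, 0, 0, -0.44, -1], [-0.34, -0.2945, 0.027, 0, 0, -0.44, -1], [-0.34, -0.2945, 0.027, 0, 0, -0.44, -1], [-0.34, -0.2945, 0.027, 0, 0, -0.44, -1], [-0.34, -0.2945, 0.027, 0, 0, -0.44, -1], [-0.34, -0.2945, 0.027, 0, 0, -0.44, -1], [-0.34, -0.2945, 0.027, 0, 0, -0.44, -1], [-0.34, -0.2945, 0.027, 0, 0, -0.44, -1], [-0.34, -0.2945, 0.027, 0, 0, -0.44, -1]]

```text
clock: 1.93
position: [0.4138, 0.2275, 0.202]
ee_rot: [-0.164, 3.137, 0.001]
force: [0.4, -0.6, -0.1]
width: 1.0
gripper_force: 0.0
```

```bash
python3 -c "
from h import *
goal([.4615,-.2858,.15],.105); s=observe(); print(s['clock'],s['position'],s['joints'].round(2),s['width'])"
```

```text
[0.006, -0.5156, 0.0517, 0.0006, 0.0008, -0.0008]
1.9333 [0.41377392 0.22754533 0.20204278] [-0.69  0.21  0.09  1.97 -0.02  0.96  1.08] 1.0004596134412094
```

Emit:
jog_arm:
  motion:
    - [[0.004, -0.51, 0.05, 0, 0, 0, -1], [0.004, -0.51, 0.05, 0, 0, 0, -1], [0.004, -0.51, 0.05, 0, 0, 0, -1], [0.004, -0.51, 0.05, 0, 0, 0, -1], [0.004, -0.51, 0.05, 0, 0, 0, -1], [0.004, -0.51, 0.05, 0, 0, 0, -1], [0.004, -0.51, 0.05, 0, 0, 0, -1], [0.004, -0.51, 0.05, 0, 0, 0, -1], [0.004, -0.51, 0.05, 0, 0, 0, -1], [0.004, -0.51, 0.05, 0, 0, 0, -1]]

```text
clock: 2.77
position: [0.4529, -0.1854, 0.1612]
ee_rot: [-0.164, 3.136, -0.0]
force: [1.5, 1.4, 0.5]
width: 1.0
gripper_force: 0.0
```

Emit:
jog_arm:
  motion:
    - [[0, -0.11, 0, 0, 0, 0, -1], [0, -0.11, 0, 0, 0, 0, -1], [0, -0.11, 0, 0, 0, 0, -1], [0, -0.11, 0, 0, 0, 0, -1], [0, -0.11, 0, 0, 0, 0, -1]]

```text
clock: 3.18
position: [0.4639, -0.2947, 0.161]
ee_rot: [0.158, -3.137, 0.001]
force: [0.3, 0.7, 0.1]
width: 1.001
gripper_force: 0.0
```

```bash
python3 - <<'E'
from h import *
goal([.4615,-.2858,.15],.105);goal([.4615,-.2858,.0035],.105); s=observe(); print(s['clock'],s['position'],s['joints'].round(2))
im=get_image("side"); cv2.imwrite("pics/s2.png",im[:,:,::-1]); t=get_image("top");cv2.imwrite("pics/t2.png",t[:,:,::-1])
E
```

```text
[0.0015, 0.0091, 0.011, -0.0007, -0.0002, -0.0043]
[0.0015, 0.0092, 0.1575, -0.0007, -0.0002, -0.0043]
3.1833 [ 0.4639282  -0.2947105   0.16098316] [ 0.19  0.39  0.37  1.86 -0.17  0.92  2.32]
```

Emit:
jog_arm:
  motion:
    - [[0.0015, 0.009, 0.06, 0, 0, -0.004, -1], [0.0015, 0.009, 0.095, 0, 0, -0.004, -1], [0.0015, 0.009, 0.13, 0, 0, -0.004, -1], [0.0015, 0.009, 0.147, 0, 0, -0.004, -1], [0.0015, 0.009, 0.157, 0, 0, -0.004, -1], [0.0015, 0.009, 0.157, 0, 0, -0.004, -1], [0.0015, 0.009, 0.157, 0, 0, -0.004, -1]]

```text
clock: 3.87
position: [0.4626, -0.2835, 0.0049]
ee_rot: [-0.171, 3.136, 0.0]
force: [-0.4, -0.0, 0.3]
width: 1.001
gripper_force: 0.0
```

```bash
python3 - <<'E'
from h import *
s=observe(); print(s['position'],s['force'])
im=get_image("side"); t=get_image("top")
a=cv2.resize(im[250:370,360:490],None,fx=3,fy=3); b=cv2.resize(t[200:320,390:500],None,fx=3,fy=3)
cv2.imwrite("pics/c2.png",np.hstack([a,b])[:,:,::-1])
E
```

```text
[ 0.4626031  -0.2834741   0.00491957] [-0.41141233 -0.01822449  0.25538854]
```

View pics/c2.png

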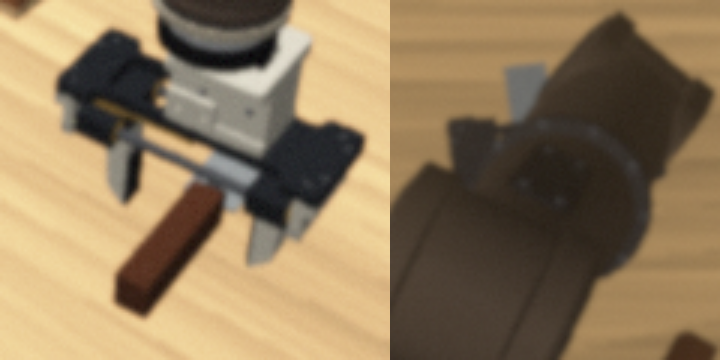

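The crop shows the handle between the open fingers, with the side-view handle at about (417,313) and the fingers astride its front part. I close the gripper and lift a little.

Emit:
jog_arm:
  motion:
    - [[0, 0, 0.001, 0, 0, 0, 1], [0, 0, 0.001, 0, 0, 0, 1], [0, 0, 0.001, 0, 0, 0, 1], [0, 0, 0.001, 0, 0, 0, 1], [0, 0, 0.001, 0, 0, 0, 1], [0, 0, 0.001, 0, 0, 0, 1], [0, 0, 0.001, 0, 0, 0, 1], [0, 0, 0.001, 0, 0, 0, 1], [0, 0, 0.001, 0, 0, 0, 1], [0, 0, 0.001, 0, 0, 0, 1]]
  force: 60

```text
clock: 4.8
position: [0.4619, -0.2839, 0.003]
ee_rot: [0.17, -3.137, -0.0]
force: [0.9, -1.3, 0.3]
width: 0.323
gripper_force: 0.7
```

Emit:
jog_arm:
  motion:
    - [[0, 0, -0.03, 0, 0, 0, 1], [0, 0, -0.06, 0, 0, 0, 1], [0, 0, -0.1, 0, 0, 0, 1], [0, 0, -0.1, 0, 0, 0, 1], [0, 0, -0.1, 0, 0, 0, 1]]

```text
clock: 5.22
position: [0.4633, -0.2847, 0.1051]
ee_rot: [-0.17, 3.133, -0.003]
force: [0.6, -0.1, -1.9]
width: 0.272
gripper_force: 60.0
```

```bash
python3 - <<'E'
from h import *
s=observe(); print(s)
im=get_image("side"); t=get_image("top")
for n in("side","top"):
    for d in silhouettes("scraper_mid",n): print(n,round(d["p"],2),d["pixel"],d["mask"].sum())
print(proj("side",s["position"]),proj("top",s["position"]))
a=cv2.resize(im[200:340,360:510],None,fx=3,fy=3); b=cv2.resize(t[180:320,390:500],None,fx=3,fy=3)
cv2.imwrite("pics/c3.png",np.hstack([a,b])[:,:,::-1])
E
```

```text
{'clock': 5.2167, 'joints': array([ 0.19436298,  0.44981602,  0.35097055,  1.93797431, -0.21398349,
        0.78490704,  2.34370299]), 'dq': array([ 0.00800398,  0.04667696, -0.02179388,  0.04489074, -0.00976746,
       -0.02064109,  0.00655795]), 'joint_efforts': array([  0.09647298, -61.37765408,   6.24746516, -25.80176711,
         0.27174924,   0.39603934,  -0.14288259]), 'position': array([ 0.46332438, -0.28470022,  0.10507017]), 'ee_rot': array([-1.69654606e-01,  3.13286347e+00, -3.01015090e-03]), 'force': array([ 0.56981878, -0.14750629, -1.93382976]), 'ft_torque': array([0.09422041, 0.05350758, 0.01523751]), 'gripper_force': 59.985212087631226, 'width': 0.27218683853771003}
side 0.89 [366.8, 429.8] 4408
side 0.82 [323.7, 320.7] 2055
side 0.59 [419.1, 299.2] 832
top 0.8 [468.6, 354.8] 1466
top 0.76 [361.6, 294.9] 653
top 0.59 [439.4, 224.9] 231
[[428.50464413 289.30052741]] [[444.86781258 249.42299   ]]
```

View pics/c3.png

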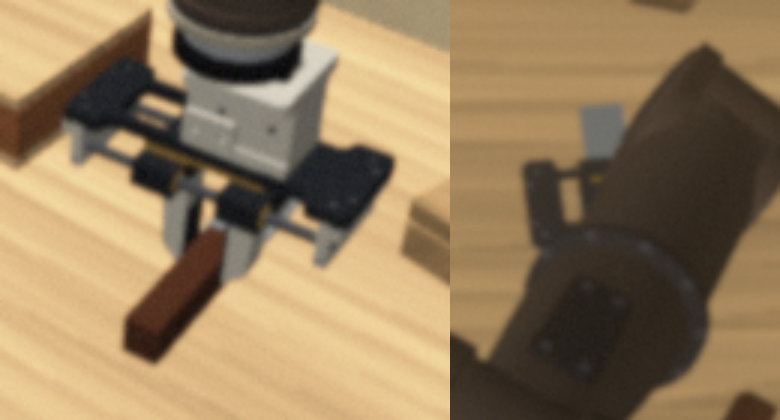

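```bash
cat >> h.py <<'E'
def inplane(n,px,lat,s=None):
    "intersection with plane at lateral offset lat of the held scraper; returns tool-aligned (forward, up) from TCP"
    s=s or observe(); r=R.from_rotvec(s["ee_rot"]).as_matrix(); o,d=ray(n,px); o=(o-s["position"])@r; d=d@r
    t=(lat-o[1])/d[1]; q=o+d*t; return np.round([-q[0],-q[2]],4)
E
python3 - <<'E'
from h import *
c=lambda x,y:(360+x/3,200+y/3)
print("rear mid",inplane("side",(407.1,313.8),0))
for l,p in(("rear TL",(125,320)),("front TL",(213,233)),("rear BL",(127,347))): print(l,inplane("side",c(*p),.013))
for l,p in(("rear TR",(158,337)),("rear BR",(155,362)),("front TR",(222,262))): print(l,inplane("side",c(*p),-.013))
s=observe(); print(plane("top",(440.3,215.7),s["position"][2]+.012)-s["position"], s["position"])
E
```

```text
rear mid [-0.0765 -0.0027]
rear TL [-0.0756  0.0073]
front TL [ 0.0407 -0.0001]
rear BL [-0.0692 -0.0206]
rear TR [-0.0812  0.0121]
rear BR [-0.0814 -0.0088]
front TR [0.0002 0.0156]
[0.09350411 0.01016182 0.012     ] [ 0.46099708 -0.28336428  0.10175723]
```

The crop shows the handle sitting low in the pads, because the fingers finished closing during the lift. I set it back down and grip it again with a full wait.

Emit:
jog_arm:
  motion:
    - [[0, 0, 0.04, 0, 0, 0, 1], [0, 0, 0.07, 0, 0, 0, 1], [0, 0, 0.08, 0, 0, 0, 1], [0, 0, 0.084, 0, 0, 0, 1], [0, 0, 0.084, 0, 0, 0, 1], [0, 0, 0.084, 0, 0, 0, 0.2], [0, 0, 0.084, 0, 0, 0, 0], [0, 0, 0.084, 0, 0, 0, 0], [0, 0, 0.084, 0, 0, 0, 0], [0, 0, 0.084, 0, 0, 0, 0]]

```text
clock: 6.25
position: [0.4624, -0.2841, 0.0199]
ee_rot: [-0.17, 3.136, -0.001]
force: [-0.4, 0.5, -0.3]
width: 0.498
gripper_force: 0.0
```

```bash
python3 - <<'E'
from h import *
s=observe(); print(s["position"],s["force"],s["width"])
goal([*s["position"][:2],.0035],.105)
E
```

```text
[ 0.46241503 -0.28413993  0.01987027] [-0.36387105  0.51066868 -0.28709339] 0.49847742315557225
[0.0, 0.0, 0.0164, -0.0006, 0.0013, 0.0033]
```

Emit:
jog_arm:
  motion:
    - [[0, 0, 0.01, 0, 0, 0, 0], [0, 0, 0.0165, 0, 0, 0, 0], [0, 0, 0.0165, 0, 0, 0, 1], [0, 0, 0.0165, 0, 0, 0, 1], [0, 0, 0.0165, 0, 0, 0, 1], [0, 0, 0.0165, 0, 0, 0, 1], [0, 0, 0.0165, 0, 0, 0, 1], [0, 0, 0.0165, 0, 0, 0, 1], [0, 0, 0.0165, 0, 0, 0, 1], [0, 0, 0.0165, 0, 0, 0, 1]]
  force: 60

```text
clock: 7.08
position: [0.462, -0.2839, 0.0027]
ee_rot: [-0.17, 3.137, 0.0]
force: [0.9, -0.1, -1.9]
width: 0.278
gripper_force: 60.0
```

Emit:
jog_arm:
  motion:
    - [[0, 0, 0, 0, 0, 0, 1], [0, 0, 0, 0, 0, 0, 1], [0, 0, 0, 0, 0, 0, 1]]

```text
clock: 7.33
position: [0.4619, -0.284, 0.0026]
ee_rot: [-0.17, 3.137, 0.0]
force: [0.3, 0.4, -0.8]
width: 0.281
gripper_force: 60.0
```

Emit:
jog_arm:
  motion:
    - [[0, 0, -0.02, 0, 0, 0, 1], [0, 0, -0.05, 0, 0, 0, 1], [0, 0, -0.08, 0, 0, 0, 1], [0, 0, -0.1, 0, 0, 0, 1], [0, 0, -0.1, 0, 0, 0, 1], [0, 0, -0.1, 0, 0, 0, 1]]

```text
clock: 7.83
position: [0.4626, -0.2842, 0.1035]
ee_rot: [-0.17, 3.135, -0.001]
force: [-0.8, -0.1, -1.0]
width: 0.28
gripper_force: 60.0
```

```bash
python3 - <<'E'
from h import *
s=observe(); print(s["position"],s["ee_rot"],s["width"],s["gripper_force"],s["force"],s["joints"])
im=get_image("side"); t=get_image("top")
a=cv2.resize(im[200:340,380:510],None,fx=4,fy=4,interpolation=cv2.INTER_CUBIC); b=cv2.resize(t[180:320,430:500],None,fx=4,fy=4,interpolation=cv2.INTER_CUBIC)
cv2.imwrite("pics/c4.png",np.hstack([a,b])[:,:,::-1])
E
```

```text
[ 0.46261093 -0.28422759  0.10350167] [-1.69922103e-01  3.13462844e+00 -1.48025575e-03] 0.2796174521079155 59.98317539691925 [-0.80272291 -0.06854712 -0.96886747] [ 0.19138358  0.45231257  0.35497873  1.93988728 -0.21759018  0.78359241
  2.34727488]
```

View pics/c4.png

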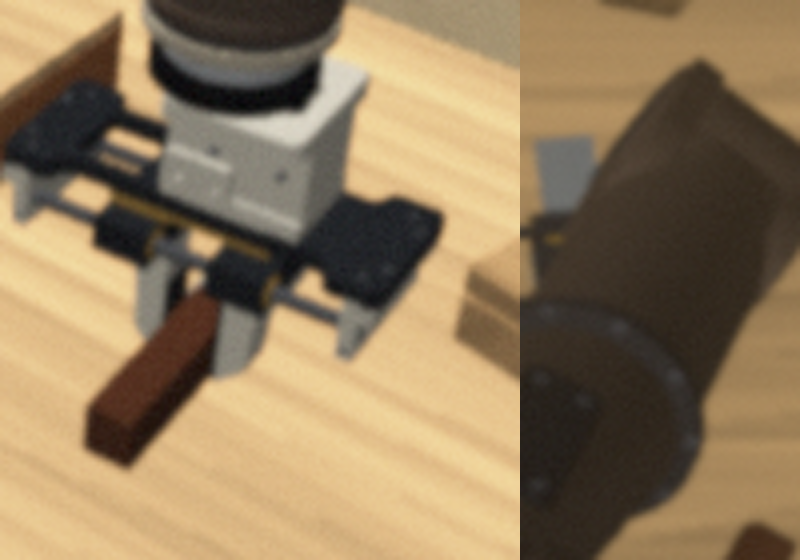

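```bash
python3 - <<'E'
from h import *
s=observe()
c=lambda x,y:(380+x/4,200+y/4)
for l,p,w in(("rear TL",(87,407),.013),("rear BL",(88,442),.013),("rear TR",(132,434),-.013),("rear BR",(128,467),-.013),("TR front",(215,332),-.013),("TL front",(190,294),.013),("mid",(109,437),0)): print(l,inplane("side",c(*p),w,s))
q=plane("top",(441.25,214.75),s["position"][2]+.012)-s["position"];r=R.from_rotvec(s["ee_rot"]).as_matrix(); print(q@r)
# predicted rear corners for nominal grasp
for y in(.013,-.013):
  for z in(.027,-.003):
    print(((proj("side",s["position"]+r@np.array([.09,y,-z]))[0]-[380,200])*4).round(0))
E
```

```text
rear TL [-0.0778  0.0211]
rear BL [-0.0733 -0.0042]
rear TR [-0.0823  0.0223]
rear BR [-0.0825  0.002 ]
TR front [-0.0046  0.0297]
TL front [0.0203 0.0239]
mid [-0.0786  0.0103]
[-0.09604148 -0.0027937  -0.0121018 ]
[ 74. 412.]
[ 70. 460.]
[124. 436.]
[119. 484.]
```

```bash
cat >> h.py <<'E'
C=np.array([.5605,.0769]);Y=.0335
def cw(x,y,z): c,s=np.cos(Y),np.sin(Y); return np.array([C[0]+c*x-s*y,C[1]+s*x+c*y,z])
def toc(p): return np.r_[R.from_euler("z",-Y).apply(np.r_[p[:2]-C,0])[:2],p[2]]
E
python3 - <<'E'
from h import *
goal(cw(-.15,-.01,.1),Y)
E
```

```text
[0.0128, 0.3488, 0.002, 0.0008, -0.0011, 0.0748]
```

Emit:
jog_arm:
  motion:
    - [[0.013, 0.05, 0.002, 0, 0, 0.02, 1], [0.013, 0.09, 0.002, 0, 0, 0.04, 1], [0.013, 0.13, 0.002, 0, 0, 0.06, 1], [0.013, 0.17, 0.002, 0, 0, 0.075, 1], [0.013, 0.21, 0.002, 0, 0, 0.075, 1], [0.013, 0.25, 0.002, 0, 0, 0.075, 1], [0.013, 0.29, 0.002, 0, 0, 0.075, 1], [0.013, 0.33, 0.002, 0, 0, 0.075, 1], [0.013, 0.349, 0.002, 0, 0, 0.075, 1], [0.013, 0.349, 0.002, 0, 0, 0.075, 1]]

```text
clock: 8.77
position: [0.4098, 0.0662, 0.0994]
ee_rot: [0.063, -3.139, -0.001]
force: [-0.0, -0.4, -0.8]
width: 0.278
gripper_force: 60.0
```

Emit:
jog_arm:
  motion:
    - [[0, 0, 0.03, 0, 0, 0, 1], [0, 0, 0.056, 0, 0, 0, 1], [0, 0, 0.056, 0, 0, 0, 1], [0, 0, 0.056, 0, 0, 0, 1]]

```text
clock: 9.1
position: [0.4096, 0.0603, 0.0434]
ee_rot: [0.05, -3.136, 0.003]
force: [0.2, 0.3, -1.4]
width: 0.282
gripper_force: 60.0
```

```bash
python3 - <<'E'
from h import *
s=observe(); print(toc(s["position"]),s["joints"].round(2),s["gripper_force"])
goal(cw(-.137,-.01,.0416),Y);goal(cw(-.047,-.01,.0416),Y)
im=get_image("side"); t=get_image("top")
a=cv2.resize(im[160:300,250:420],None,fx=3,fy=3,interpolation=cv2.INTER_CUBIC); b=cv2.resize(t[140:280,260:360],None,fx=3,fy=3,interpolation=cv2.INTER_CUBIC)
cv2.imwrite("pics/c5.png",np.hstack([a,b])[:,:,::-1])
E
```

```text
[-0.15136601 -0.0114899   0.04342907] [-0.49  0.39  0.28  2.28 -0.21  0.5   1.55] 59.98308777809143
[-0.0144, 0.0015, 0.0018, -0.0018, -0.0048, -0.0016]
[-0.1044, 0.0017, 0.0013, -0.0018, -0.0048, -0.0016]
```

View pics/c5.png

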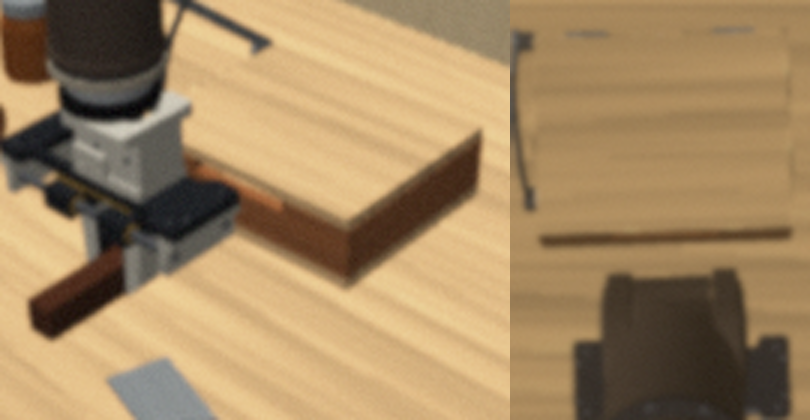

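The crop shows the scraper in line with the notch, whose right end is at side (345,230). Both the gripper and the case are clear. I insert it in two stages and watch the force.

Emit:
jog_arm:
  motion:
    - [[-0.02, 0.0016, 0.0015, 0, -0.005, 0, 1], [-0.04, 0.0016, 0.0015, 0, -0.005, 0, 1], [-0.055, 0.0016, 0.0015, 0, -0.005, 0, 1], [-0.065, 0.0016, 0.0015, 0, -0.005, 0, 1], [-0.07, 0.0016, 0.0015, 0, -0.005, 0, 1], [-0.07, 0.0016, 0.0015, 0, -0.005, 0, 1]]

```text
clock: 9.7
position: [0.4824, 0.0654, 0.0438]
ee_rot: [-0.051, 3.135, 0.001]
force: [-0.4, -0.3, -0.7]
width: 0.28
gripper_force: 60.0
```

```bash
python3 - <<'E'
from h import *
s=observe(); print(toc(s["position"]),s["force"],s["ft_torque"])
goal(cw(-.047,-.01,.0416),Y)
for a in((0,.05,.048),(0,-.05,.048),(0,-.05,.06)): print(proj("side",cw(*a)))
E
```

```text
[-0.07846808 -0.00885983  0.04381585] [-0.40143725 -0.34207835 -0.66714481] [0.01129849 0.03911978 0.00775605]
[-0.0315, -0.0011, 0.0024, 0.0002, 0.0066, -0.0009]
[[314.97807009 217.2980839 ]]
[[344.19039695 231.3828007 ]]
[[344.20974022 227.39509916]]
```

Emit:
jog_arm:
  motion:
    - [[-0.004, -0.001, 0.002, 0, 0.005, 0, 1], [-0.012, -0.001, 0.002, 0, 0.005, 0, 1], [-0.022, -0.001, 0.002, 0, 0.005, 0, 1], [-0.03, -0.001, 0.002, 0, 0.005, 0, 1], [-0.031, -0.001, 0.002, 0, 0.005, 0, 1], [-0.031, -0.001, 0.002, 0, 0.005, 0, 1]]

```text
clock: 10.2
position: [0.5129, 0.0655, 0.0412]
ee_rot: [-0.052, 3.141, -0.0]
force: [-0.1, 0.0, -1.3]
width: 0.276
gripper_force: 60.0
```

```bash
python3 - <<'E'
from h import *
s=observe(); p=toc(s["position"]); print(p,s["force"],s["ft_torque"],s["gripper_force"],s["joints"].round(2))
# rigid rotation about hinge (case x=.19,z=.06) by th, blade lifted to contact; extra nose-down e
p0=np.array([-.047,-.01,.0455])
for th,e in((0.0,0),(.1,.01),(.2,.02),(.3,.02),(.4,.02),(.5,.02),(.6,.02),(.65,.02)):
    h=np.array([.19,0,.06]); edge=h+R.from_euler("y",th).apply([-.19,0,0]); 
    q=edge+R.from_euler("y",th+e).apply(p0-[0,0,.06]); print(th,end=" "); goal(cw(*q),Y,th+e)
E
```

```text
[-0.04792472 -0.00977915  0.04117876] [-0.07043202  0.01145555 -1.30055296] [0.03038345 0.06823249 0.02901983] 59.98315393924713 [-0.43  0.51  0.27  2.04 -0.23  0.62  1.6 ]
0.0 [-0.0009, -0.0002, -0.0043, -0.0001, 0.0003, -0.0005]
0.1 [-0.0006, -0.0002, -0.0285, -0.0001, 0.1103, -0.0005]
0.2 [-0.0027, -0.0002, -0.0527, -0.0, 0.2203, -0.0005]
0.3 [-0.0073, -0.0002, -0.076, -0.0, 0.3203, -0.0005]
0.4 [-0.0141, -0.0002, -0.0987, 0.0, 0.4203, -0.0005]
0.5 [-0.0232, -0.0002, -0.1207, 0.0, 0.5203, -0.0005]
0.6 [-0.0345, -0.0002, -0.1416, 0.0001, 0.6203, -0.0005]
0.65 [-0.0409, -0.0002, -0.1516, 0.0001, 0.6703, -0.0005]
```

Emit:
jog_arm:
  motion:
    - [[-0.001, 0, -0.004, 0, 0, 0, 1], [-0.001, 0, -0.016, 0, 0.05, 0, 1], [-0.001, 0, -0.0285, 0, 0.11, 0, 1], [-0.0015, 0, -0.0405, 0, 0.165, 0, 1], [-0.0027, 0, -0.0527, 0, 0.22, 0, 1], [-0.0048, 0, -0.0645, 0, 0.27, 0, 1], [-0.0073, 0, -0.076, 0, 0.32, 0, 1], [-0.0105, 0, -0.0873, 0, 0.37, 0, 1], [-0.0141, 0, -0.0987, 0, 0.42, 0, 1], [-0.0141, 0, -0.0987, 0, 0.42, 0, 1]]

```text
clock: 11.03
position: [0.5277, 0.0659, 0.1408]
ee_rot: [0.045, -2.72, 0.01]
force: [-1.6, -0.0, -2.3]
width: 0.278
gripper_force: 60.0
```

```bash
python3 - <<'E'
from h import *
s=observe(); p=toc(s["position"]); print(p,(R.from_rotvec(s["ee_rot"])*Rt(Y,0).inv()).as_rotvec(),s["force"],s["ft_torque"],s["gripper_force"],s["joints"].round(2))
im=get_image("side"); t=get_image("top")
a=cv2.resize(im[110:270,250:430],None,fx=2.7,fy=2.7,interpolation=cv2.INTER_CUBIC); b=cv2.resize(t[130:290,250:360],None,fx=2.7,fy=2.7,interpolation=cv2.INTER_CUBIC)
cv2.imwrite("pics/c6.png",np.hstack([a,b])[:,:,::-1])
E
```

```text
[-0.03319573 -0.00987675  0.14077144] [-0.01435464  0.42083388 -0.00047704] [-1.60247085 -0.01300932 -2.31921056] [ 0.09536719 -0.36187193 -0.03587025] 59.98315215110779 [-0.37  0.64  0.3   1.56 -0.21  1.39  1.6 ]
```

View pics/c6.png

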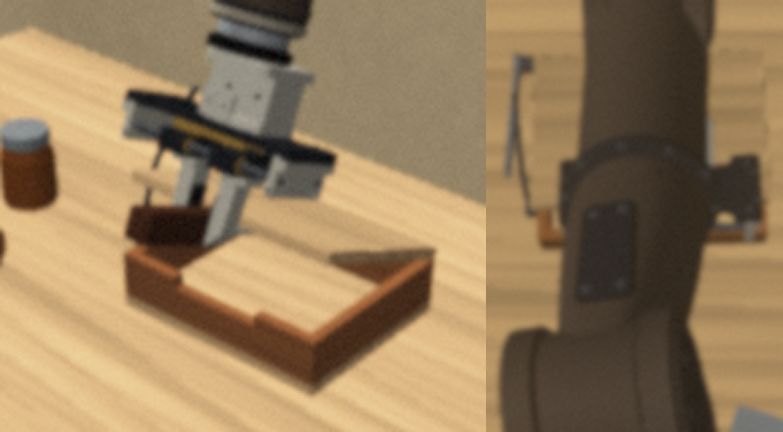

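The side crop shows the board lifted on the blade, with its front-right corner at about (373,206) in the full picture. The gripper is clear of it. Now I measure the pointer angle precisely.

```bash
cat >> h.py <<'E'
def inp(n,px,y):
    "ray with case plane y: case x,z"
    o,d=ray(n,px); r=R.from_euler("z",-Y); o=r.apply(o-np.r_[C,0]); d=r.apply(d); q=o+d*(y-o[1])/d[1]; return q[[0,2]]
E
python3 - <<'E'
from h import *
g=cv2.cvtColor(cv2.imread("pics/side0.png"),cv2.COLOR_BGR2GRAY).astype(float)
pts=[]
for c in range(302,338):
    r0=155+(c-301.25)*(174-155)/(338.75); r0=155+(c-301.25)*.49
    rr=np.arange(int(r0)-6,int(r0)+7); v=g[rr,c]; bg=np.median(np.r_[v[:3],v[-3:]]); w=np.clip(bg-v-12,0,None)
    pts.append((c,(w*rr).sum()/w.sum(),w.sum()))
pts=np.array(pts); 
Q=np.array([inp("side",p[:2],.137) for p in pts])
print(np.c_[pts,Q].round(3)[::2])
k=np.abs(pts[:,0]-314)>4
for m in (k,k&(pts[:,0]<332)):
    a=np.polyfit(Q[m,0],Q[m,1],1); res=Q[m,1]-np.polyval(a,Q[m,0]); print("slope th",-np.arctan(a[0]),"z at .19",np.polyval(a,.19),res.std())
# angle for tip only: use points with fixed hinge & 6mm offset
v=np.array([.19,.06])-Q; d=np.hypot(v[:,0],v[:,1]); th=np.arctan2(-v[:,1],v[:,0])-np.arcsin(.006/d); print("hinge th",th.round(3)[::3],d.round(3)[::3])
E
```

```text
[[3.02000e+02 1.55657e+02 4.34000e+02 4.90000e-02 1.79000e-01]
 [3.04000e+02 1.56543e+02 4.35000e+02 5.60000e-02 1.74000e-01]
 [3.06000e+02 1.57586e+02 4.44000e+02 6.30000e-02 1.68000e-01]
 [3.08000e+02 1.58724e+02 3.80000e+02 7.10000e-02 1.62000e-01]
 [3.10000e+02 1.60905e+02 4.51000e+02 7.80000e-02 1.53000e-01]
 [3.12000e+02 1.59734e+02 5.64000e+02 8.60000e-02 1.54000e-01]
 [3.14000e+02 1.59811e+02 2.94000e+02 9.30000e-02 1.51000e-01]
 [3.16000e+02 1.62650e+02 3.67000e+02 1.01000e-01 1.39000e-01]
 [3.18000e+02 1.63710e+02 4.20000e+02 1.09000e-01 1.33000e-01]
 [3.20000e+02 1.64792e+02 4.28000e+02 1.17000e-01 1.27000e-01]
 [3.22000e+02 1.65821e+02 4.19500e+02 1.25000e-01 1.21000e-01]
 [3.24000e+02 1.66827e+02 4.34000e+02 1.33000e-01 1.14000e-01]
 [3.26000e+02 1.67855e+02 4.21500e+02 1.41000e-01 1.08000e-01]
 [3.28000e+02 1.68955e+02 4.20500e+02 1.49000e-01 1.01000e-01]
 [3.30000e+02 1.69900e+02 4.09500e+02 1.58000e-01 9.50000e-02]
 [3.32000e+02 1.70990e+02 3.96000e+02 1.66000e-01 8.80000e-02]
 [3.34000e+02 1.72963e+02 3.50000e+02 1.75000e-01 7.80000e-02]
 [3.36000e+02 1.73843e+02 4.57500e+02 1.83000e-01 7.20000e-02]]
slope th 0.6686526205719947 z at .19 0.06840191134186244 0.0010224809355852864
slope th 0.6612179053878435 z at .19 0.0696338766745874 0.00062271658036922
hinge th [0.67  0.673 0.671 0.67  0.709 0.677 0.678 0.681 0.686 0.69  0.702 0.592] [0.185 0.171 0.157 0.143 0.132 0.114 0.099 0.084 0.069 0.053 0.037 0.018]
```

```bash
python3 - <<'E'
from h import *
p0=np.array([-.047,-.01,.0455])
for th,e in((.45,.02),(.5,.02),(.55,.02),(.6,.02),(.65,.02)):
    h=np.array([.19,0,.06]); edge=h+R.from_euler("y",th).apply([-.19,0,0]); 
    q=edge+R.from_euler("y",th+e).apply(p0-[0,0,.06]); print(th,end=" "); goal(cw(*q),Y,th+e)
E
```

```text
0.45 [0.0002, -0.0002, -0.0127, -0.0, 0.0509, -0.0006]
0.5 [0.0002, -0.0002, -0.0246, 0.0, 0.1009, -0.0006]
0.55 [-0.0004, -0.0002, -0.0364, 0.0, 0.1509, -0.0006]
0.6 [-0.0015, -0.0002, -0.0483, 0.0, 0.2009, -0.0006]
0.65 [-0.0033, -0.0002, -0.06, 0.0, 0.2509, -0.0006]
```

Emit:
jog_arm:
  motion:
    - [[0, 0, -0.006, 0, 0.025, 0, 1], [0, 0, -0.0127, 0, 0.05, 0, 1], [0, 0, -0.0246, 0, 0.1, 0, 1], [0, 0, -0.0364, 0, 0.15, 0, 1], [-0.0015, 0, -0.0483, 0, 0.2, 0, 1], [-0.0033, 0, -0.06, 0, 0.25, 0, 1], [-0.0033, 0, -0.06, 0, 0.25, 0, 1], [-0.0033, 0, -0.06, 0, 0.25, 0, 1]]

```text
clock: 11.8
position: [0.5535, 0.0668, 0.1921]
ee_rot: [0.041, -2.472, 0.014]
force: [-0.0, 0.4, -2.4]
width: 0.282
gripper_force: 60.0
```

```bash
python3 - <<'E'
from h import *
s=observe(); p=toc(s["position"]); print(p,(R.from_rotvec(s["ee_rot"])*Rt(Y,0).inv()).as_rotvec(),s["force"],s["ft_torque"],s["gripper_force"],s["joints"].round(2))
im=get_image("side"); t=get_image("top"); np.save("s7.npy",im); np.save("t7.npy",t)
a=cv2.resize(im[110:250,280:420],None,fx=4,fy=4,interpolation=cv2.INTER_CUBIC); b=cv2.resize(t[130:230,250:360],None,fx=2,fy=2,interpolation=cv2.INTER_CUBIC)
o=np.zeros((560,780,3),np.uint8); o[:,:560]=a; o[:200,560:]=b
cv2.imwrite("pics/c7.png",o[:,:,::-1])
for th in(.55,.6,.65,.7):
    print(th,[((proj("side",cw(.19-.19*np.cos(th)+a*np.sin(th),-.12,.06+.19*np.sin(th)+a*np.cos(th)))[0]-[280,110])*4).round(1) for a in(0,.012)])
print((proj("side",[cw(.19,-.12,.06),cw(.19,-.12,.072)])-[280,110])*4)
E
```

```text
[-0.00731748 -0.00982081  0.1921293 ] [-2.24476404e-02  6.68709335e-01 -6.32552597e-04] [-0.01211586  0.3504383  -2.35434565] [ 0.03205497 -0.9593365  -0.00750981] 59.98261213302612 [-0.32  0.81  0.31  1.23 -0.22  1.81  1.6 ]
0.55 [array([380.6, 351.1]), array([387.9, 331.6])]
0.6 [array([386.6, 335.7]), array([394.4, 316.4])]
0.65 [array([393. , 320.5]), array([401.3, 301.4])]
0.7 [array([399.8, 305.5]), array([408.5, 286.6])]
[[524.57912665 386.10123862]
 [526.06750448 370.46818446]]
```

View pics/c7.png

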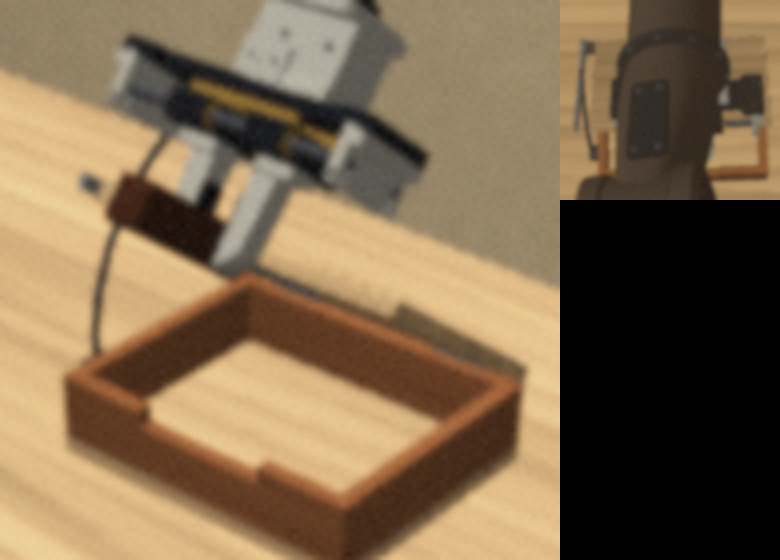

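The crop shows the board's right side running from about (379,188) to (410,204). Its front corner agrees with the model for 0.65 rad. I now fit that edge to sub-pixel level.

```bash
cat > meas.py <<'E'
from h import *
def board(im,th0=.65,dbg=0):
    g=cv2.GaussianBlur(cv2.cvtColor(im,cv2.COLOR_RGB2GRAY),(0,0),.7).astype(float)
    A=proj("side",cw(.19-.19*np.cos(th0)+.012*np.sin(th0),-.12,.06+.19*np.sin(th0)+.012*np.cos(th0)))[0]; B=proj("side",cw(.19,-.12,.072))[0]
    Q=[]
    for c in range(int(A[0])+3,int(B[0])-3):
        r0=A[1]+(c-A[0])*(B[1]-A[1])/(B[0]-A[0]); rr=np.arange(int(r0)-3,int(r0)+5)
        d=g[rr]-g[rr+1]; d=np.clip(d[:,c],0,None); i=d.argmax(); sl=slice(max(i-1,0),i+2)
        r=(d[sl]*(rr[sl]+.5)).sum()/d[sl].sum(); Q.append([c,r-r0,*inp("side",(c,r),-.12)])
    Q=np.array(Q); x,z=Q[:,2],Q[:,3]; m=np.ones(len(x),bool)
    for _ in range(3):
        a=np.polyfit(x[m],z[m],1); e=z-np.polyval(a,x); m=abs(e)<2*max(e[m].std(),.0005)
    v=np.array([.19,.06])-Q[m,2:]; d=np.hypot(*v.T); th=np.arctan2(-v[:,1],v[:,0])-np.arcsin(.012/d)
    if dbg: print(Q[:,1].round(1))
    return -np.arctan(a[0]),np.polyval(a,.19),np.median(th[d>.1]),m.sum(),e[m].std()
if __name__=="__main__": print(board(np.load("s7.npy"),dbg=1)); 
E
python3 meas.py; python3 - <<'E'
from h import *
import h
# sensitivity of pointer slope to yaw: pointer centroid ends
for dy in(-.01,0,.01):
    h.Y=.0335+dy; 
    for n,(a,b),y in(("ptr",((302,155.657),(332,170.99)),.137),("brd",((380.2,185.5),(408,201)),-.12)):
        p,q=h.inp("side",a,y),h.inp("side",b,y); print(dy,n,np.arctan2(p[1]-q[1],q[0]-p[0]).round(4))
# top-camera pointer bar
g=cv2.cvtColor(cv2.imread("pics/top0.png"),cv2.COLOR_BGR2GRAY); print(g[146:202,253:266][::3])
E
```

```text
[-0.3 -0.  -0.4 -0.1 -0.5 -0.2 -0.6 -0.2 -0.6 -0.3 -0.7 -0.4 -0.1 -0.5
 -0.3 -0.7 -1.  -0.8 -1.2 -0.9 -1.3 -0.9 -0.7 -1.1 -1.5]
(np.float64(0.6462076606325627), np.float64(0.07598518372005303), np.float64(0.6501496379153581), np.int64(22), np.float64(0.00048428361249136623))
-0.01 ptr 0.6624
-0.01 brd 0.6661
0 ptr 0.6618
0 brd 0.6652
0.01 ptr 0.6612
0.01 brd 0.6643
[[134 134 134 134 135 133 134 133 135 135 134 132 134]
 [132 134 132 132 132 130 127 121 118 116 120 122 124]
 [136 136 135 134 135 133 123 111  97  81  72  69  72]
 [131 130 131 130 130 129 121 105  91  77  67  65  68]
 [123 124 122 123 123 122 115 101  90  91 104 115 120]
 [132 131 130 130 130 127 116 100  92 104 121 129 130]
 [129 128 129 128 125 122 106  91  88 107 121 127 127]
 [131 129 129 130 128 120 101  84  88 108 125 129 131]
 [130 129 129 132 127 118  98  80  86 108 123 130 130]
 [134 134 134 133 130 117  98  79  83 107 128 134 135]
 [138 138 139 137 128 111  94  76  80 101 125 136 140]
 [140 142 141 139 128 108  86  73  73  92 120 137 144]
 [138 136 134 130 119 102  85  83  80  91 113 132 136]
 [128 126 126 119 108  96  89  93  85  83 101 118 128]
 [136 135 132 124 111  96  99 108 102  86  94 116 130]
 [136 136 132 118 102  93 104 117 112  93  89 110 129]
 [122 122 121 116 105 100 109 117 113  95  82  92 113]
 [126 125 126 124 124 123 125 127 120 109  88  84 104]
 [134 135 134 135 134 135 135 134 133 127 106  88  94]]
```

```bash
python3 - <<'E'
from h import *
for f in("side0","s2"):
    g=cv2.GaussianBlur(cv2.cvtColor(cv2.imread(f"pics/{f}.png"),cv2.COLOR_BGR2GRAY),(0,0),.7).astype(float)
    for sg,off,y in((1,.012,.140),(-1,0,.134)):
        Q=[]
        for c in range(303,332):
            if 309<=c<=316: continue
            r0=155.657+(c-302)*.511; lo=r0-5 if sg>0 else r0; rr=np.arange(int(lo),int(lo)+6)
            d=np.clip(sg*(g[rr,c]-g[rr+1,c]),0,None); i=d.argmax(); sl=slice(max(i-1,0),i+2)
            Q.append(inp("side",(c,(d[sl]*(rr[sl]+.5)).sum()/d[sl].sum()),y))
        Q=np.array(Q); x,z=Q.T; m=np.ones(len(x),bool)
        for _ in range(3):
            a=np.polyfit(x[m],z[m],1); e=z-np.polyval(a,x); m=abs(e)<2*max(e[m].std(),.0004)
        t=-np.arctan(a[0]); v=np.array([.19,.06])-Q[m]; dd=np.hypot(*v.T); th=np.arctan2(-v[:,1],v[:,0])-np.arcsin(off/dd)
        print(f,sg,t.round(4),"bias z",(np.polyval(a,.19)-.06-off/np.cos(t)).round(4),"hinge",np.median(th[dd>.1]).round(4),m.sum(),e[m].std().round(5))
p0=np.array([-.047,-.01,.0455])
for th in(.65,.667):
    h=np.array([.19,0,.06]); edge=h+R.from_euler("y",th).apply([-.19,0,0]); 
    q=edge+R.from_euler("y",th+.02).apply(p0-[0,0,.06]); goal(cw(*q),Y,th+.02)
E
```

```text
side0 1 0.6644 bias z 0.0012 hinge 0.6693 21 0.00052
side0 -1 0.6668 bias z 0.002 hinge 0.6785 21 0.00069
s2 1 0.6647 bias z 0.0011 hinge 0.6691 21 0.00051
s2 -1 0.6653 bias z 0.0023 hinge 0.6787 21 0.00071
[-0.0005, -0.0002, -0.0004, 0.0003, 0.0013, -0.0004]
[-0.0002, -0.0002, -0.0044, 0.0003, 0.0183, -0.0004]
```

Emit:
jog_arm:
  motion:
    - [[0.0002, 0, -0.0022, 0, 0.009, 0, 1], [0.0003, 0, -0.0044, 0, 0.0185, 0, 1], [0.0003, 0, -0.0044, 0, 0.0185, 0, 1], [0.0003, 0, -0.0044, 0, 0.0185, 0, 1], [0.0003, 0, -0.0044, 0, 0.0185, 0, 1], [0.0003, 0, -0.0044, 0, 0.0185, 0, 1]]

```text
clock: 12.4
position: [0.5562, 0.067, 0.1971]
ee_rot: [0.041, -2.453, 0.014]
force: [-1.9, 0.1, -1.1]
width: 0.281
gripper_force: 60.0
```

```bash
python3 - <<'E'
from meas import *
s=observe(); print(s["clock"],toc(s["position"]),(R.from_rotvec(s["ee_rot"])*Rt(Y,0).inv()).as_rotvec()[1],np.abs(s["dq"]).max())
for _ in range(4): print(np.round(board(get_image("side"),.665),4))
E
```

```text
12.4 [-0.00463431 -0.00970432  0.19706803] 0.6880928060113126 0.001802667633834402
[6.731e-01 7.580e-02 6.760e-01 2.500e+01 6.000e-04]
[6.729e-01 7.580e-02 6.756e-01 2.300e+01 5.000e-04]
[6.720e-01 7.630e-02 6.772e-01 2.300e+01 6.000e-04]
[6.737e-01 7.570e-02 6.762e-01 2.400e+01 6.000e-04]
```

Emit:
jog_arm:
  motion:
    - [[-0.0001, 0, 0.0016, 0, -0.007, 0, 1], [-0.0001, 0, 0.0016, 0, -0.007, 0, 1], [-0.0001, 0, 0.0016, 0, -0.007, 0, 1], [-0.0001, 0, 0.0016, 0, -0.007, 0, 1], [-0.0001, 0, 0.0016, 0, -0.007, 0, 1], [-0.0001, 0, 0.0016, 0, -0.007, 0, 1]]

```text
clock: 13.1
position: [0.5555, 0.067, 0.1957]
ee_rot: [0.041, -2.46, 0.014]
force: [-0.4, 0.4, -3.0]
width: 0.28
gripper_force: 60.0
```

```bash
python3 - <<'E'
from meas import *
s=observe(); print(s["clock"],toc(s["position"]),(R.from_rotvec(s["ee_rot"])*Rt(Y,0).inv()).as_rotvec()[1])
ims=[get_image("side") for _ in range(4)]
for t in(.65,.66,.665,.675): print(t,np.mean([board(i,t)[:3] for i in ims],0).round(4))
print("s7",[np.round(board(np.load("s7.npy"),t)[:3],4) for t in(.64,.65,.66)])
print(tri((258,195),(301.25,155)))
# pointer-tip check: pixel of model tips for th
for th in(.64,.66,.68): print(th,[proj(n,cw(.19-.19*np.cos(th)-a*-np.sin(th),.137,.06+.19*np.sin(th)+a*np.cos(th)))[0].round(2) for n in("top","side") for a in(.006,)])
t=get_image("top"); 
E
```

```text
13.1 [-0.00537042 -0.00976494  0.19569809] 0.6809200343391552
0.65 [0.6674 0.0757 0.6704]
0.66 [0.6674 0.0757 0.6704]
0.665 [0.6674 0.0757 0.6704]
0.675 [0.6693 0.0755 0.6709]
s7 [array([0.6457, 0.076 , 0.6499]), array([0.6462, 0.076 , 0.6501]), array([0.6462, 0.076 , 0.6501])]
(array([0.59630029, 0.21347209, 0.18441244]), [np.float64(0.0030756081694142423), np.float64(0.0030756081694144214)])
0.64 [array([258.36, 194.34]), array([299.95, 157.04])]
0.66 [array([258.23, 193.19]), array([300.54, 155.7 ])]
0.68 [array([258.09, 192.03]), array([301.15, 154.37])]
```

```bash
python3 - <<'E'
from h import *
im=get_image("side"); cv2.imwrite("pics/f.png",cv2.resize(im[90:290,230:490],None,fx=3,fy=3,interpolation=cv2.INTER_CUBIC)[:,:,::-1]); s=observe(); print(s["clock"],s["position"],s["force"],s["gripper_force"])
E
```

```text
13.4 [0.55538649 0.06695336 0.1957127 ] [ 0.04471701  0.50362314 -2.40691892] 59.98288929462433
```

View pics/f.png

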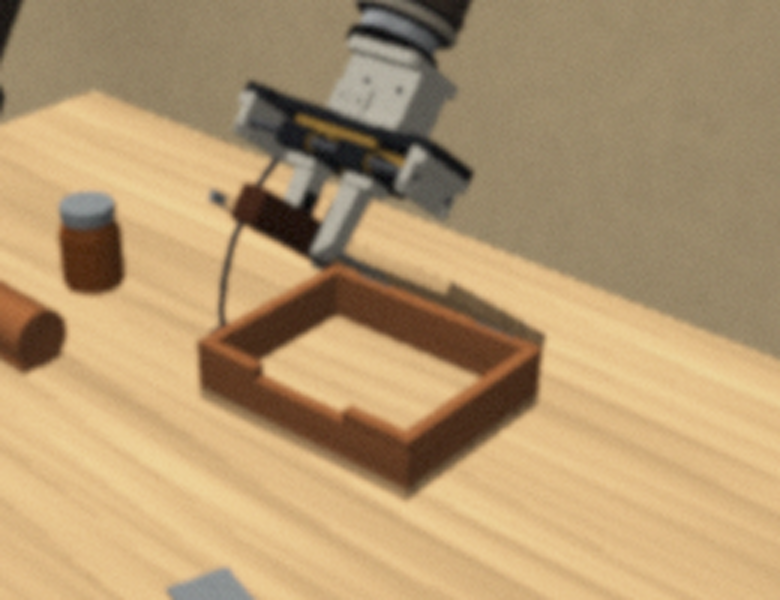

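The final view shows the board held on the blade at the pointer's angle. The pointer tip is still at about (302,156), and the jar and mallet are where they were.

```bash
python3 -c "
from cell import *
print(sign_off())"
```

```text
the job is handed in; nothing more can be done
None
```

I handed the job in at 13.4 s, with the board held on the scraper alone at about 0.668 rad against the pointer's measured 0.666 rad; the sign-off gave no verdict.

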